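Load the carrier roller into the reel stand

ROBOT

A 6-joint arm with a two-finger parallel gripper is mounted at the origin on the work surface. World frame = base frame: x ahead of the robot, y to its left, z up, the work surface at z = 0. Lengths are in m, angles in degrees, forces in N, time in s.
With the tool pointing down it reaches from about 0.3 to 0.75 m from the base axis. Payload 8.5 kg.
Tool frame: the origin (TCP) lies at the very end of the fingers, on their centre line; the grasp point (between the pads) lies 19 mm behind it; z points along the fingers, y is the direction in which the jaws open and shut (so a half turn about z gives the same grasp; the last joint's range is limited). The gripper opens to 85 mm and grips with 20 to 120 N. Pads are 22 mm wide; open, the fingers measure 114 mm over their backs; the gripper's body (76 mm by 85 mm) begins 54 mm behind the grasp point. The pads swing forward as they close: fully open they stand 13 mm farther back than shut.
Start: joints at [52.351, 21.807, 74.336, -0, 83.858, -12.336], TCP at [0.235, 0.497, 0.231] pointing down, gripper open.
Joint ranges: [-178.18, 178.18], [-50.72, 133.34], [12.68, 142.11], [-81.47, 261.47], [9.98, 163.14], [-165.26, 165.26]. Speed limits (degrees/s): [136.94, 136.94, 180, 180, 180, 180].

INTERFACE

Orientations are given as a 3x3 rotation matrix whose columns are the frame's x, y, z axes.
In Python, from rig import env, vision, close_job, spotter gives the robot as it stands. The module is installed in compiled form; this text tells all that it offers.
- The arm moves only by the tool jog_arm, never from a script. Its argument "plan" is a list that holds one entry, the list of rows, each a list of 6 numbers: the shift along the tool's x, y, z in units of 40 mm (1.0 is 40 mm), then the turn, a rotation vector about the tool's x, y, z in units of 0.15 rad (1.0 is 0.15 rad). A call has 1 to 10 rows; each row shifts and turns the commanded pose from where the row before left it, along the tool's axes as they then stand; what a row does not reach is not made up. A row lasts 1/10 s, in which the tool goes at most 50 mm and 8.59 degrees, less where a joint would pass 70% of its speed; a pose out of reach is approached as far as the arm can. A call with a number of a shift or a turn outside -1 to 1 is refused whole. A call with a gripper value outside its range is refused whole. "grip" is the opening, from -1 (shut) to 1 (fully open), set as the call begins (left out, the last holds). The fingers move at their own pace and stop on an object; "squeeze" is the grip in N (left out, the last holds). Time passes only in rows, so rows that do not move let the fingers close. It gives the time, the measured TCP pose, the force and the opening at its end, in the units of the state.
- env.observe(): the state, without advancing time (a new reading comes with each control period).
- vision.get_image(name): name is "scene" or "top"; returns (picture, depth): 384x512x3 uint8, red, green, blue; 384x512 float32, m along the optical axis (not along the pixel's ray), 0 where there is no reading.
- vision.camera_info(name): a dict with "fx", "fy", "cx", "cy" (pixels), "rvec" (rotation vector, rad) and "tvec" (3), from world to camera coordinates, as OpenCV has them. Camera axes: x right, y down, z forward; pixel columns grow to the right and rows downward; lengths in m; the calibration is good to about 2 mm. A picture is of the moment at which its call begins. camera_info takes no time and is no camera call.
- close_job(): hands the job in, once; it reports no verdict.
Trained networks look in the newest picture that a camera, given by its name, has taken for a name from the list of things; names that differ only in an ending like _2 or _b are one class to them, and where a whole thing is asked for, a point or a joint stands for the part that bears it (a point fixed in the world has none). Each returns a list of dicts, best first, with "score" (0 to 1); they miss things now and then, are a little off and sometimes report something else, mostly with a low value. They report only what shows in the picture. A call takes as long as a camera call. They do not tell look-alikes from the thing itself.
- spotter.trace(camera, query): "pixels" (384x512 bool, what is visible of it) and "rect" ([left, top, right, bottom] in pixels, round what is visible of it).
The state is a dict: "time_s": time; "q": joint angles; "qvel": joint speeds; "joint_efforts": joint torques, N m; "position": TCP position; "tool_rot": TCP orientation; "ft_force": force on the tool from outside, world axes, zero at the start; "wrist_torque": the same for the moment, N m; "grip_width": finger opening in m.
Only numpy, scipy, OpenCV 4.12 (cv2) and the standard library are available. Lean on these libraries where they do the work, as an engineer would, in place of code of your own. Each camera call takes 0.05 s, during which the arm holds its last target.

TASK

Push the roller that lies at the foot of the ramp slowly up the ramp with your fingers until it drops over the crest and rests in its seat against the end stop; keep it under control all the way, so that it neither shoots ahead nor runs back down, and do not pick it up. Then push the keeper bar by its peg fully across behind the roller to lock it in, and move your hand clear. Leave everything else on the bench where it is.

Things in the scene. Friction and masses are not known exactly. Their poses are not given: they have to be found in the camera images.
- ramp: Fixed metal loading ramp on a base plate 250 x 124 x 4 mm. Origin: centre of its underside, on the bench; +x points up the ramp (horizontal), +y left when looking up the ramp, z up. The deck rises at 10 degrees from the foot at x = -110 mm to the crest at x = +70, then falls at 10 degrees to the end stop. Side rails at y = -52 and +52 (100 mm between them) stand 12 mm above the sloping deck.
- crest (a point): Highest line of the deck, on the centre line: 70 mm along the ramp's x, 42 mm above the bench.
- stop (a point): Top centre of the upright end stop plate's face: 115 mm along the ramp's x, 72 mm above the bench; the deck at its foot is 34 mm high.
- lip (a point): Top centre of the low upright lip across the foot of the ramp, which keeps the roller from rolling off: 110 mm back from the ramp's origin (its -x), 4 mm thick, 17 mm above the bench; the deck there is 10 mm high.
- roller: Loose plain aluminium roller with black end discs, 50 mm diameter, 90 mm long, 0.3 to 0.65 kg, lying across the ramp; starts at the foot leaning on the lip. Origin: the middle of its axis. Its y axis is the roller's axis (parallel to the ramp's y); x and z turn as it rolls. Smooth; rolls back freely if let go on the slope.
- seat (a point): Where the middle of the roller's axis lies when it is seated: 90 mm along the ramp's +x from the ramp's origin, y = 0, about 63 mm above the bench, 25 mm from the face of the end stop. Axes as the ramp's.
- slope (a point): Point on the deck's surface at the foot, on the ramp's centre line; its x axis runs up along the sloping deck, z is square to the deck, so a roller lying on the slope has its axis at z = 25 mm here.
- keeper (a joint): Angle (rad) of the keeper, a flat bar on a vertical hinge left of the ramp. At 0 it points down the ramp (its -x) outside the left rail; below 0 (to -0.5) it splays out to the left; it grows as it swings counter-clockwise seen from above, to its stop at 1.57, where it points to the ramp's -y, across the lane behind the seated roller. Light friction (0.03 N m); stays where left.
- keeper_peg (a point): Top centre of the upright peg near the keeper's free end: 8 mm diameter, from 71 mm up to 98 mm above the bench, 77 mm from the hinge axis.
- keeper_hinge (a point): On the keeper's vertical hinge axis at the bar's underside: 50 mm along the ramp's x, 66 mm along its y, 61 mm above the bench, on a round post. The bar is 85 mm long, 12 wide and 10 high (61 to 71 mm above the bench).
- breaker_two: Bystander: white two-pole modular breaker, 85 x 36 x 76 mm, standing on the bench right of the ramp. Origin: centre of its underside.
- breaker_four: Bystander: white four-pole modular breaker, 85 x 72 x 76 mm, on the bench far left. Origin: centre of its underside.
- spare_roller: Bystander: thinner spare roller, 32 mm diameter, 70 mm high, standing on end right of the ramp. Origin: centre of its underside.
- coupling: Bystander: grey plastic conduit coupling, a tube 40 mm outside, 32 mm inside, 50 mm high, standing on end left of the ramp. Origin: centre of its underside.
- rail_offcut: Bystander: offcut of steel mounting rail, 140 x 39 x 7.5 mm, on the bench to the right. Origin: centre of its underside.
- screwdriver: Bystander: screwdriver lying on the bench to the right.
- terminals: Bystander: grey terminal strip, 90 x 40 x 22 mm, on the bench to the left. Origin: centre of its underside.
Mind the look-alikes: they are no part of the job. Leave any pink, purple or turquoise look-alike of the roller alone.

How it is judged (in metres and radians):
On the way, in this order (a step that is already met when the one before it is completed fails the run):
1. the roller is half way up the slope (80 to 150 mm from the foot), pushed by the fingers, lying on the deck (x of roller in the frame of slope between 0.08 and 0.15 m and contact force between the fingers and roller above 0.05 N and z of roller in the frame of slope below 0.03 m).
2. the roller rests in its seat against the end stop while the keeper is still open (distance between roller and seat below 0.012 m and x of roller in the frame of seat above -0.006 m and z of roller in the frame of seat below 0.005 m and angle between the y axis of roller and the y axis of ramp, either way round below 0.08 rad and value of joint keeper below 0.8 rad), for 0.2 s.
3. the keeper is closed behind the seated roller (distance between roller and seat below 0.012 m and x of roller in the frame of seat above -0.006 m and z of roller in the frame of seat below 0.005 m and angle between the y axis of roller and the y axis of ramp, either way round below 0.08 rad and value of joint keeper above 1.4 rad), for 0.2 s.
At the end, for the whole second after the job is handed in: The roller rests in the seat, its axis within 6 mm of touching the end stop and within 12 mm of the seat point, square to the ramp within 0.08 rad, at rest; the keeper is at 1.4 rad or more (all of step 3 and linear speed of roller below 0.01 m/s).
It fails at once if the roller runs away, up or back down (faster than 0.3 m/s) (linear speed of roller above 0.3 m/s).
It fails at once if the roller is lifted off the ramp (more than 12 mm) (z of roller in the frame of slope above 0.037 m).
It fails at once if the roller leaves the ramp (y of roller in the frame of ramp above 0.03 m or y of roller in the frame of ramp below -0.03 m or x of roller in the frame of ramp below -0.12 m).
It fails at once if another thing on the bench is moved more than 20 mm (distance of any of breaker_two, breaker_four, spare_roller, coupling, rail_offcut, screwdriver, terminals from where it was at the start of the episode above 0.02 m).
It also fails if it takes over 61 s, if anything falls off the work surface, if the arm or the gripper's body presses on something with over 40 N, if the wrist force passes 120 N, or if a joint passes its speed limit or range.

## Working session

There is one attempt and no reset: what is moved stays moved. The work goes in short steps, Python scripts to look and compute and a tool call to move; the robot and the scene stay as the last step left them, time stands still between calls to the robot, and variables do not carry over. Pictures are saved under pics/ and viewed, and the job is handed in when it is done.

Besides the shell and the picture viewer there is one more tool, called after "Emit:" by a JSON object that holds its "method" and its "body", one argument or row to a line. jog_arm: Moves the arm, as the interface text tells. Its arguments: {"type":"object","properties":{"plan":{"type":"array"},"grip":{"type":"number"},"squeeze":{"type":"number"}},"required":["plan"]}

```bash
mkdir -p pics; cat > h.py <<'E'
import numpy as np,cv2
from rig import env,vision,close_job,spotter
def cam(n):
    c=vision.camera_info(n);R=cv2.Rodrigues(np.array(c['rvec'],float))[0];return c,R,np.array(c['tvec'],float).reshape(3)
def cloud(n,d):
    c,R,t=cam(n);v,u=np.mgrid[:d.shape[0],:d.shape[1]]
    P=np.stack([(u-c['cx'])/c['fx']*d,(v-c['cy'])/c['fy']*d,d],-1)
    W=(P-t)@R;W[d<=0]=np.nan;return W
def proj(n,p):
    c,R,t=cam(n);q=R@np.array(p)+t;return c['fx']*q[0]/q[2]+c['cx'],c['fy']*q[1]/q[2]+c['cy']
E
python3 - <<'E'
from h import *
s=env.observe();print({k:np.round(v,3).tolist() for k,v in s.items()})
for n in('scene','top'):
    im,d=vision.get_image(n);cv2.imwrite(f'pics/{n}0.png',im[:,:,::-1]);np.savez(f'{n}0.npz',im=im,d=d)
E
```

```text
{'time_s': 0.0, 'q': [52.35, 21.843, 74.386, -0.003, 83.859, -12.336], 'qvel': [0.035, 0.096, 0.02, 0.039, -0.128, 0.005], 'joint_efforts': [-0.0, -44.846, -23.127, -0.0, 0.005, 0.0], 'position': [0.235, 0.497, 0.231], 'tool_rot': [[-0.904, 0.428, -0.001], [0.428, 0.904, -0.001], [0.0, -0.002, -1.0]], 'ft_force': [0.334, 0.377, 0.172], 'wrist_torque': [0.027, -0.019, 0.029], 'grip_width': 0.085}
```

View pics/scene0.png

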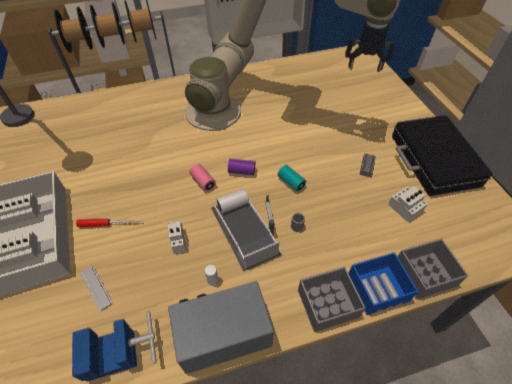

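View pics/top0.png

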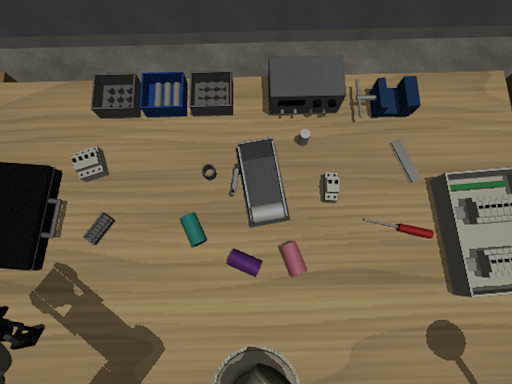

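The top view shows the ramp at (262,180) with the silver roller at its foot (268,212), nearest the robot, and the keeper bar at (235,180). Candidates for the roller in the top view:
- silver (268,212)
- turquoise (193,229)
- purple (245,262)
- pink (293,258)
- spare roller, standing (304,136)

I choose the silver one on the ramp and will check it in a close crop.

```bash
python3 - <<'E'
from h import *
z=np.load('top0.npz');im,d=z['im'],z['d']
cv2.imwrite('pics/crop0.png',cv2.resize(im[125:235,205:315,::-1],None,fx=5,fy=5,interpolation=cv2.INTER_CUBIC))
W=cloud('top',d)
c,R,t=cam('top');print('campos',-R.T@t,c['fx'])
for u,v in[(268,212),(262,180),(240,150),(258,143),(304,130),(330,180),(236,170),(234,190),(150,200)]:print(u,v,W[v,u].round(3))
m=spotter.trace('top','roller')
for r in m:print('roller',r['score'],r['rect'])
for q in('ramp','keeper','keeper_peg'):
    for r in spotter.trace('top',q):
        print(q,r['score'],r['rect'],np.nanmean(W[r['pixels']],0).round(3))
        np.save(f'm_{q}.npy',r['pixels'])
E
```

```text
campos [ 0.33151069 -0.01812059  1.03975609] 346.5917983104232
268 212 [ 0.484 -0.047  0.065]
262 180 [ 0.586 -0.033  0.032]
240 150 [0.681 0.031 0.036]
258 143 [ 0.697 -0.024  0.051]
304 130 [ 0.727 -0.162  0.069]
330 180 [ 0.57  -0.227  0.077]
236 170 [0.607 0.042 0.074]
234 190 [0.549 0.048 0.068]
150 200 [0.539 0.309 0.003]
roller 0.97 [223.4, 249.4, 262.9, 278.6]
roller 0.86 [281.5, 242.5, 305.3, 275.8]
roller 0.82 [179.0, 215.0, 203.7, 251.0]
roller 0.67 [252.0, 199.4, 285.3, 224.1]
ramp 0.57 [231.4, 137.3, 290.3, 228.0] [ 0.598 -0.024  0.032]
ramp 0.34 [293.7, 133.3, 309.4, 148.2] [ 0.712 -0.162  0.051]
ramp 0.3 [199.4, 167.2, 219.4, 180.3] [0.615 0.129 0.031]
keeper_peg 0.55 [233.6, 167.4, 238.4, 194.2] [0.585 0.047 0.065]
keeper_peg 0.42 [388.0, 140.2, 421.1, 183.2] [ 0.642 -0.479  0.005]
```

```bash
python3 - <<'E'
from h import *
z=np.load('scene0.npz');im,d=z['im'],z['d']
cv2.imwrite('pics/crop1.png',cv2.resize(im[180:275,200:310,::-1],None,fx=5,fy=5,interpolation=cv2.INTER_CUBIC))
E
```

```text
(no output)
```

View pics/crop0.png

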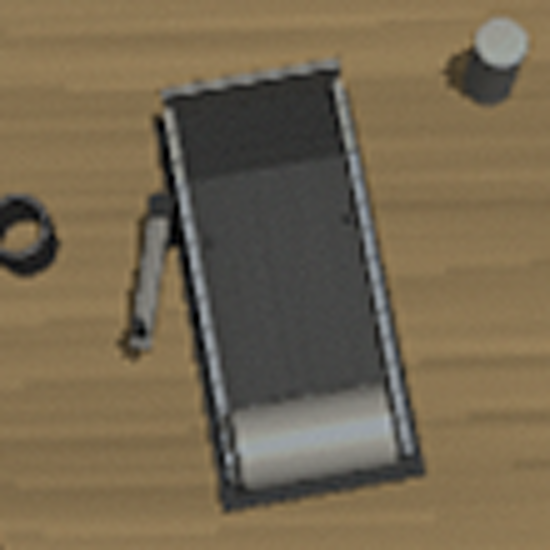

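View pics/crop1.png

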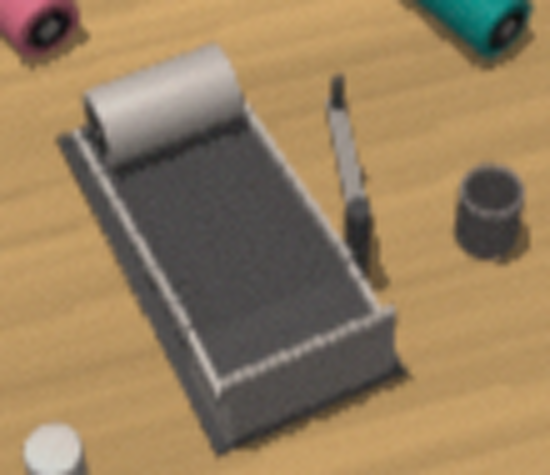

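The crop confirms it: the plain silver roller with black ends lies at the ramp's foot, touching the lip (crop 315,440), and the keeper is left of the ramp, splayed a little, with its peg at the foot end (crop 138,345). Next I fit the ramp pose.

```bash
cat > fit.py <<'E'
from h import *
from scipy.optimize import least_squares
T=lambda a,b:((a+.5)/5-.5+205,(b+.5)/5-.5+125)
S=lambda a,b:((a+.5)/5-.5+200,(b+.5)/5-.5+180)
obs=[('top',T(223,510),(-.125,.062,.004)),('top',T(424,470),(-.125,-.062,.004)),
('top',T(192,180),(.07,.05,.042)),('top',T(345,155),(.07,-.05,.042)),
('scene',S(62,138),(-.125,-.062,.004)),('scene',S(222,450),(.125,-.062,.004)),('scene',S(406,373),(.125,.062,.004))]
def w(p,q):
    c,s=np.cos(p[2]),np.sin(p[2]);return np.array([p[0]+c*q[0]-s*q[1],p[1]+s*q[0]+c*q[1],q[2]])
def f(p):return np.concatenate([np.array(proj(n,w(p,q)))-uv for n,uv,q in obs])
r=least_squares(f,[.59,-.03,.17])
print(r.x,np.degrees(r.x[2]),r.fun.reshape(-1,2).round(2))
p=r.x
W=cloud('top',np.load('top0.npz')['d']).reshape(-1,3);W=W[~np.isnan(W[:,0])]
def loc(p,W):
    c,s=np.cos(p[2]),np.sin(p[2]);d=W[:,:2]-p[:2];return np.c_[d@[c,s],d@[-s,c],W[:,2]]
L=loc(p,W)
# deck along centre
for x in np.arange(-.12,.13,.01):
    k=(abs(L[:,0]-x)<.005)&(abs(L[:,1])<.04);print(round(x,2),np.median(L[k,2]).round(4),end=' | ')
print()
k=(L[:,2]>.055)&(L[:,1]>.05)&(L[:,1]<.12)&(L[:,0]>-.07)&(L[:,0]<.08);print('keeper',L[k].round(3).tolist())
# edges in y of things over deck
k=(abs(L[:,0])<.05)&(abs(L[:,1])<.09)
for y in np.arange(-.075,.076,.005):
    kk=k&(abs(L[:,1]-y)<.0025);print(round(y,3),(L[kk,2]-.0293-L[kk,0]*.1763).mean().round(4),end=' | ')
k=(abs(L[:,1])<.06)&(L[:,0]<-.04)&(L[:,0]>-.12)&(L[:,2]-.0293-L[:,0]*.1763>.02)
print('\nroller',L[k].mean(0),L[k].min(0),L[k].max(0))
np.save('pose.npy',p)
E
python3 fit.py
```

```text
[ 0.58453341 -0.03245102  0.15455533] 8.85536799845439 [[-0.39 -0.31]
 [ 0.09  0.3 ]
 [-1.81 -0.23]
 [ 0.22 -0.92]
 [-1.16 -0.69]
 [-1.17  0.61]
 [ 0.19 -0.81]]
-0.12 0.044 | -0.11 0.0586 | -0.1 0.0621 | -0.09 0.0611 | -0.08 0.0557 | -0.07 0.0179 | -0.06 0.0189 | -0.05 0.0208 | -0.04 0.0223 | -0.03 0.0243 | -0.02 0.026 | -0.01 0.0274 | -0.0 0.029 | 0.01 0.0309 | 0.02 0.0329 | 0.03 0.0343 | 0.04 0.0364 | 0.05 0.038 | 0.06 0.0395 | 0.07 0.0402 | 0.08 0.0389 | 0.09 0.0371 | 0.1 0.0354 | 0.11 0.0473 | 0.12 0.0708 | 
keeper [[0.053, 0.07, 0.07], [0.051, 0.067, 0.077], [0.052, 0.064, 0.072], [0.052, 0.061, 0.07], [0.051, 0.073, 0.07], [0.05, 0.07, 0.072], [0.048, 0.067, 0.076], [0.049, 0.064, 0.072], [0.048, 0.062, 0.071], [0.047, 0.074, 0.072], [0.048, 0.071, 0.069], [0.046, 0.068, 0.072], [0.046, 0.065, 0.071], [0.045, 0.062, 0.072], [0.046, 0.059, 0.067], [0.044, 0.074, 0.073], [0.044, 0.071, 0.072], [0.044, 0.068, 0.07], [0.043, 0.065, 0.073], [0.042, 0.063, 0.072], [0.043, 0.06, 0.066], [0.042, 0.075, 0.068], [0.041, 0.072, 0.073], [0.04, 0.069, 0.072], [0.04, 0.066, 0.072], [0.04, 0.
[... 2528 characters left out ...]
0.087, 0.072], [-0.033, 0.096, 0.072], [-0.033, 0.093, 0.069], [-0.034, 0.09, 0.072], [-0.035, 0.087, 0.072]]
-0.075 -0.0299 | -0.07 -0.0296 | -0.065 -0.03 | -0.06 -0.0265 | -0.055 -0.0045 | -0.05 0.0084 | -0.045 -0.0001 | -0.04 0.0002 | -0.035 -0.0001 | -0.03 -0.0001 | -0.025 -0.0001 | -0.02 0.0002 | -0.015 0.0 | -0.01 -0.0002 | -0.005 0.0001 | 0.0 -0.0002 | 0.005 0.0 | 0.01 -0.0006 | 0.015 0.0003 | 0.02 0.0001 | 0.025 0.0 | 0.03 0.0002 | 0.035 0.0004 | 0.04 0.0006 | 0.045 0.0001 | 0.05 0.0034 | 0.055 -0.0061 | 0.06 -0.019 | 0.065 -0.0154 | 0.07 -0.0094 | 0.075 -0.0009 | 
roller [-0.09884005  0.00363465  0.0582294 ] [-0.11989001 -0.0418833   0.04117186] [-0.07309769  0.04876901  0.06731331]
```

```bash
cat >> h.py <<'E'
def pose():
    p=np.load('pose.npy');c,s=np.cos(p[2]),np.sin(p[2]);return np.array([p[0]-.003*c-.001*s,p[1]-.003*s+.001*c,p[2]])
def tow(x,y,z):
    p=pose();c,s=np.cos(p[2]),np.sin(p[2]);return np.array([p[0]+c*x-s*y,p[1]+s*x+c*y,z])
def tol(W):
    p=pose();c,s=np.cos(p[2]),np.sin(p[2]);d=np.asarray(W)[...,:2]-p[:2];return np.stack([d@[c,s],d@[-s,c],np.asarray(W)[...,2]],-1)
def go(x,y,z,az=180):
    """ramp-local target; tool x azimuth in ramp frame (deg), tool straight down"""
    s=env.observe();R=np.array(s['tool_rot']);a=np.radians(az)+pose()[2]
    T=np.array([[np.cos(a),np.sin(a),0],[np.sin(a),-np.cos(a),0],[0,0,-1]])
    rv=cv2.Rodrigues(R.T@T)[0].ravel()/.15
    d=tow(x,y,z)-np.array(s['position'])
    print('t',s['time_s'],'local',tol(s['position']).round(4),'F',np.round(s['ft_force'],2),'w',round(s['grip_width'],4))
    print('turn',rv.round(3),'shift after turn',(T.T@d/.04).round(3),'now',(R.T@d/.04).round(3))
E
python3 -c "
from h import *
print(pose());go(-.155,.001,.20)"
```

```text
[ 0.58141523 -0.03192477  0.15455533]
t 0.3 local [-0.2607  0.576   0.2311] F [0.09 0.45 0.02] w 0.0854
turn [-3.000e-03 -2.000e-03 -3.976e+00] shift after turn [ -2.643 -14.376   0.778] now [-10.261 -10.409   0.782]
```

Emit:
{"method": "jog_arm", "body": {
  "plan": [
    [[0, 0, 0, 0, 0, -0.99], [0, 0, 0, 0, 0, -0.99], [0, 0, 0, 0, 0, -1], [0, 0, 0, 0, 0, -1], [-0.2, -0.9, 0, 0, 0, 0], [-0.2, -0.9, 0, 0, 0, 0], [-0.2, -0.9, 0, 0, 0, 0], [-0.2, -0.9, 0, 0, 0, 0], [-0.2, -0.9, 0, 0, 0, 0], [-0.2, -0.9, 0, 0, 0, 0]]
  ],
  "grip": -0.06
}}

```text
time_s: 1.3
position: [0.3162, 0.2898, 0.2314]
tool_rot: [[-0.988, -0.155, 0.0], [-0.155, 0.988, 0.0], [-0.0, 0.0, -1.0]]
ft_force: [0.3, -0.2, 0.1]
grip_width: 0.0403
```

Emit:
{"method": "jog_arm", "body": {
  "plan": [
    [[-0.14, -0.9, 0, 0, 0, 0], [-0.14, -0.9, 0, 0, 0, 0], [-0.14, -0.9, 0, 0, 0, 0], [-0.14, -0.9, 0, 0, 0, 0], [-0.14, -0.9, 0, 0, 0, 0], [-0.14, -0.9, 0, 0, 0, 0], [-0.14, -0.9, 0, 0, 0, 0], [-0.14, -0.9, 0, 0, 0, 0], [-0.14, -0.9, 0, 0, 0, 0], [-0.14, -0.87, 0, 0, 0, 0]]
  ]
}}

```text
time_s: 2.3
position: [0.427, -0.0563, 0.2314]
tool_rot: [[-0.988, -0.154, 0.0], [-0.154, 0.988, -0.0], [-0.0, -0.0, -1.0]]
ft_force: [0.5, 0.4, 1.1]
grip_width: 0.0402
```

```bash
python3 -c "
from h import *
go(-.155,.001,.10);go(-.155,.001,.028)
im,d=vision.get_image('scene');cv2.imwrite('pics/s1.png',cv2.resize(im[130:290,150:350,::-1],None,fx=3,fy=3))"
```

```text
t 2.3 local [-0.1564 -0.0003  0.2314] F [0.5  0.42 1.06] w 0.0402
turn [-0.001  0.002  0.001] shift after turn [-0.034  0.032  3.285] now [-0.033  0.032  3.285]
t 2.3 local [-0.1564 -0.0003  0.2314] F [0.5  0.42 1.06] w 0.0402
turn [-0.001  0.002  0.001] shift after turn [-0.034  0.032  5.085] now [-0.033  0.032  5.085]
```

View pics/s1.png

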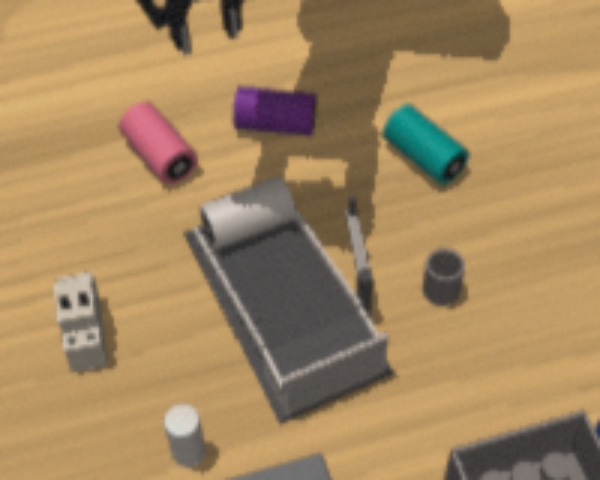

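The view shows the fingers hovering behind the roller's foot end (crop 205,25, seen high up), with the way clear; the nearest look-alike, purple (crop 275,110), is further back. I descend.

Emit:
{"method": "jog_arm", "body": {
  "plan": [
    [[0, 0.02, 0.8, 0, 0, 0], [0, 0, 0.8, 0, 0, 0], [0, 0, 0.8, 0, 0, 0], [0, 0, 0.8, 0, 0, 0], [0, 0, 0.8, 0, 0, 0], [0, 0, 0.7, 0, 0, 0], [0, 0, 0.38, 0, 0, 0], [0, 0, 0, 0, 0, 0]]
  ]
}}

```text
time_s: 3.15
position: [0.4258, -0.0535, 0.0267]
tool_rot: [[-0.988, -0.154, -0.004], [-0.154, 0.988, 0.001], [0.003, 0.002, -1.0]]
ft_force: [0.0, -0.3, 0.6]
grip_width: 0.0402
```

```bash
python3 -c "
from h import *
go(-.1306,.001,.028)
im,d=vision.get_image('scene');cv2.imwrite('pics/s2.png',cv2.resize(im[150:270,170:320,::-1],None,fx=4,fy=4,interpolation=cv2.INTER_CUBIC))"
```

```text
t 3.15 local [-0.1571  0.0026  0.0267] F [ 0.03 -0.31  0.59] w 0.0402
turn [ 0.013 -0.022  0.004] shift after turn [-0.662 -0.041 -0.033] now [-0.662 -0.041 -0.035]
```

View pics/s2.png

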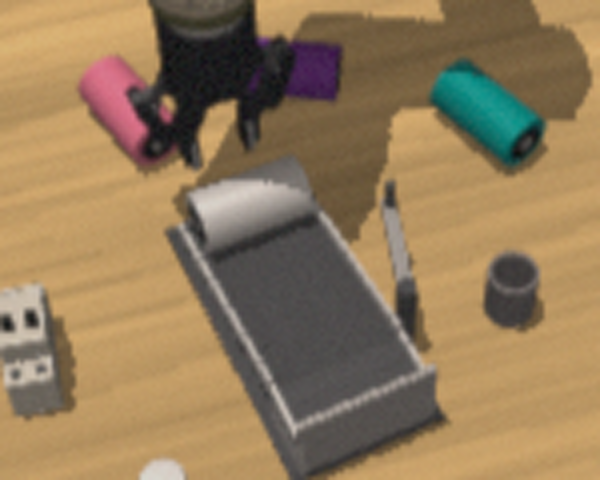

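The fingers (crop 190,155 and 250,140) stand behind the roller at axis height, clear of pink and purple. I approach slowly.

Emit:
{"method": "jog_arm", "body": {
  "plan": [
    [[-0.12, -0.02, 0, 0, 0, 0], [-0.12, 0, 0, 0, 0, 0], [-0.1, 0, 0, 0, 0, 0], [-0.08, 0, 0, 0, 0, 0], [-0.07, 0, -0.01, 0, 0, 0], [-0.07, 0, -0.01, 0, 0, 0], [-0.07, 0, -0.012, 0, 0, 0], [-0.07, 0, -0.012, 0, 0, 0], [-0.07, 0, -0.012, 0, 0, 0], [-0.07, 0, -0.012, 0, 0, 0]]
  ]
}}

```text
time_s: 4.2
position: [0.4598, -0.0494, 0.0308]
tool_rot: [[-0.988, -0.155, -0.001], [-0.155, 0.988, 0.0], [0.001, 0.0, -1.0]]
ft_force: [-1.8, -0.3, 0.7]
grip_width: 0.0404
```

```bash
cat > chk.py <<'E'
from h import *
import sys
go(-.1306,.001,.028)
im,d=vision.get_image('top');W=cloud('top',d);L=tol(W).reshape(-1,3)
L=L[~np.isnan(L[:,0])]
h=L[:,2]-.0294-np.minimum(L[:,0],.14-L[:,0])*.1763
rgb=None
k=(abs(L[:,1])<.047)&(abs(L[:,0])<.113)&(h>.022)&(L[:,2]<.1)
for y in np.arange(-.04,.041,.02):
    kk=k&(abs(L[:,1]-y)<.01)
    print('y',round(y,2),kk.sum(),'x',np.median(L[kk,0]).round(4) if kk.any() else '', 'range',(L[kk,0].min().round(4),L[kk,0].max().round(4)) if kk.any() else '')
n=sys.argv[1]
cv2.imwrite(f'pics/{n}.png',cv2.resize(im[125:235,205:315,::-1],None,fx=5,fy=5,interpolation=cv2.INTER_CUBIC))
E
python3 chk.py t1
```

```text
t 4.2 local [-0.1228  0.0015  0.0308] F [-1.83 -0.28  0.74] w 0.0404
turn [ 0.002 -0.005  0.005] shift after turn [ 0.195 -0.012  0.07 ] now [ 0.195 -0.012  0.071]
y -0.04 0 x  range 
y -0.02 0 x  range 
y 0.0 0 x  range 
y 0.02 0 x  range 
y 0.04 0 x  range
```

View pics/t1.png

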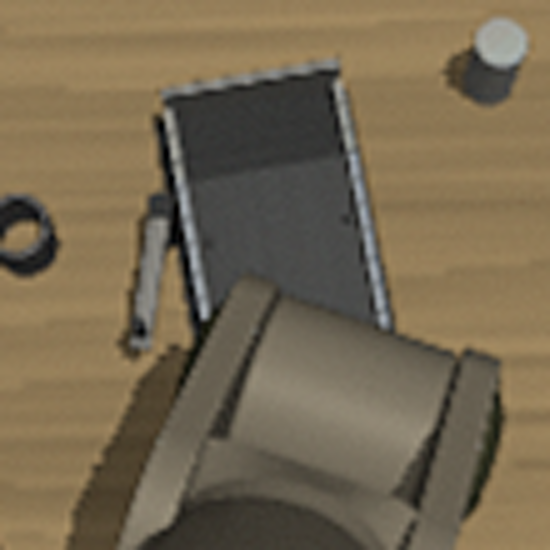

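The top view is blocked by the wrist. The force of -1.8 N shows the fingers in contact with the roller, so I carry on up the slope using the scene view.

Emit:
{"method": "jog_arm", "body": {
  "plan": [
    [[-0.08, 0, -0.014, 0, 0, 0], [-0.08, 0, -0.014, 0, 0, 0], [-0.08, 0, -0.014, 0, 0, 0], [-0.08, 0, -0.014, 0, 0, 0], [-0.08, 0, -0.014, 0, 0, 0], [-0.08, 0, -0.014, 0, 0, 0], [-0.08, 0, -0.014, 0, 0, 0], [-0.08, 0, -0.014, 0, 0, 0], [-0.08, 0, -0.014, 0, 0, 0], [-0.08, 0, -0.014, 0, 0, 0]]
  ]
}}

```text
time_s: 5.25
position: [0.4918, -0.0445, 0.0365]
tool_rot: [[-0.988, -0.155, -0.0], [-0.155, 0.988, 0.0], [0.0, 0.0, -1.0]]
ft_force: [-0.8, 0.1, 0.2]
grip_width: 0.04
```

```bash
cat > chk2.py <<'E'
from h import *
import sys
s=env.observe();print(s['time_s'],tol(s['position']).round(4),np.round(s['ft_force'],2))
im,d=vision.get_image('scene');L=tol(cloud('scene',d)).reshape(-1,3)
L=L[~np.isnan(L[:,0])]
h=L[:,2]-.0294-np.minimum(L[:,0],.14-L[:,0])*.1763
k=(abs(L[:,1])<.047)&(abs(L[:,0])<.113)&(h>.015)&(L[:,2]<.092)
for y in (-.04,-.03,-.02,0,.02,.03,.04):
    kk=k&(abs(L[:,1]-y)<.005)
    if kk.any(): print(y,kk.sum(),'front x',np.percentile(L[kk,0],97).round(4),'top z',np.percentile(L[kk,2],95).round(4))
cv2.imwrite(f'pics/{sys.argv[1]}.png',cv2.resize(im[150:270,170:320,::-1],None,fx=4,fy=4,interpolation=cv2.INTER_CUBIC))
E
python3 chk2.py s3
```

```text
5.25 [-0.0905  0.0014  0.0365] [-0.81  0.11  0.21]
-0.04 76 front x -0.03 top z 0.0899
-0.03 92 front x -0.0294 top z 0.09
-0.02 67 front x -0.0286 top z 0.0865
0 48 front x -0.0294 top z 0.069
0.02 78 front x -0.0288 top z 0.0801
0.03 72 front x -0.0287 top z 0.0866
0.04 62 front x -0.0292 top z 0.0913
```

View pics/s3.png

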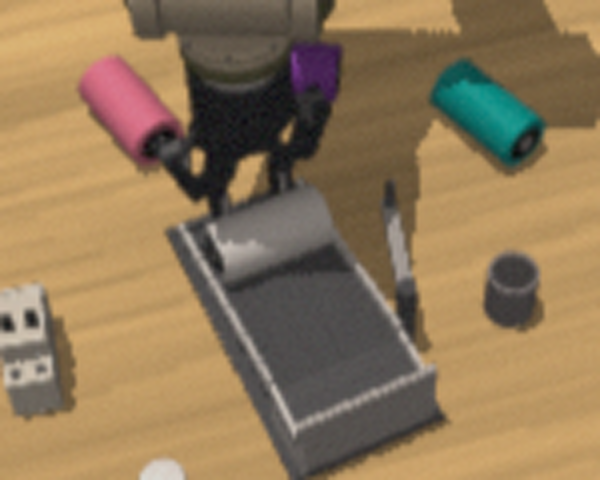

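The roller (crop 275,235) is on the deck, pushed by both fingers and square: its front is at x≈-0.029 over its whole width, so its axis is at -0.054, which fits TCP + 36 mm. I continue.

Emit:
{"method": "jog_arm", "body": {
  "plan": [
    [[-0.08, 0, -0.014, 0, 0, 0], [-0.08, 0, -0.014, 0, 0, 0], [-0.08, 0, -0.014, 0, 0, 0], [-0.08, 0, -0.014, 0, 0, 0], [-0.08, 0, -0.014, 0, 0, 0], [-0.08, 0, -0.014, 0, 0, 0], [-0.08, 0, -0.014, 0, 0, 0], [-0.08, 0, -0.014, 0, 0, 0], [-0.08, 0, -0.014, 0, 0, 0], [-0.08, 0, -0.014, 0, 0, 0]]
  ]
}}

```text
time_s: 6.3
position: [0.5234, -0.0395, 0.0421]
tool_rot: [[-0.988, -0.155, 0.0], [-0.155, 0.988, -0.0], [-0.0, -0.0, -1.0]]
ft_force: [-1.6, -0.0, 0.4]
grip_width: 0.0402
```

Emit:
{"method": "jog_arm", "body": {
  "plan": [
    [[-0.08, 0, -0.014, 0, 0, 0], [-0.08, 0, -0.014, 0, 0, 0], [-0.08, 0, -0.014, 0, 0, 0], [-0.08, 0, -0.014, 0, 0, 0], [-0.08, 0, -0.014, 0, 0, 0], [-0.08, 0, -0.014, 0, 0, 0], [-0.08, 0, -0.014, 0, 0, 0], [-0.08, 0, -0.014, 0, 0, 0], [-0.08, 0, -0.014, 0, 0, 0], [-0.08, 0, -0.014, 0, 0, 0]]
  ]
}}

```text
time_s: 7.3
position: [0.5551, -0.0346, 0.0477]
tool_rot: [[-0.988, -0.155, 0.0], [-0.155, 0.988, -0.0], [-0.0, -0.0, -1.0]]
ft_force: [-1.5, -0.4, 0.5]
grip_width: 0.0401
```

```bash
python3 chk2.py s4
```

```text
7.3 [-0.0264  0.0014  0.0477] [-1.51 -0.36  0.55]
-0.04 75 front x 0.0349 top z 0.0807
-0.03 75 front x 0.0351 top z 0.0812
-0.02 69 front x 0.0348 top z 0.0838
0 56 front x 0.0345 top z 0.0808
0.02 84 front x 0.0342 top z 0.0857
0.03 70 front x 0.0348 top z 0.081
0.04 51 front x 0.0342 top z 0.0809
```

View pics/s4.png

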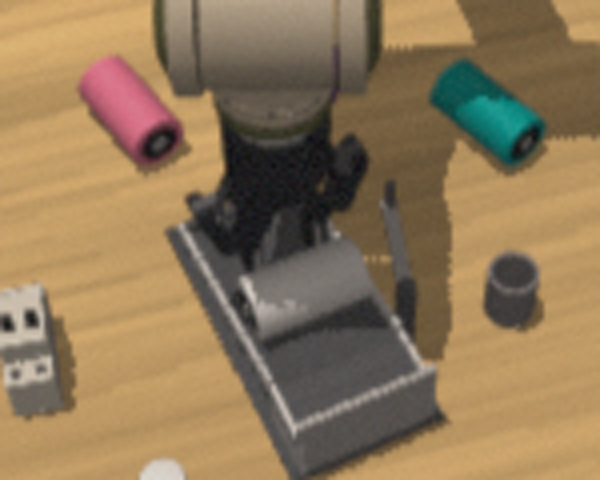

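The roller (crop 305,285) is at x≈0.0095, square and under control. The hand is clear of the peg (crop 390,185). I go on towards the crest, slowing down.

Emit:
{"method": "jog_arm", "body": {
  "plan": [
    [[-0.08, 0, -0.014, 0, 0, 0], [-0.08, 0, -0.014, 0, 0, 0], [-0.08, 0, -0.014, 0, 0, 0], [-0.08, 0, -0.014, 0, 0, 0], [-0.08, 0, -0.014, 0, 0, 0], [-0.08, 0, -0.014, 0, 0, 0], [-0.08, 0, -0.014, 0, 0, 0], [-0.08, 0, -0.014, 0, 0, 0], [-0.08, 0, -0.014, 0, 0, 0], [-0.06, 0, -0.01, 0, 0, 0]]
  ]
}}

```text
time_s: 8.35
position: [0.5859, -0.0297, 0.0531]
tool_rot: [[-0.988, -0.155, 0.0], [-0.155, 0.988, -0.0], [-0.0, -0.0, -1.0]]
ft_force: [-2.2, -0.8, 1.0]
grip_width: 0.0403
```

Emit:
{"method": "jog_arm", "body": {
  "plan": [
    [[-0.06, 0, -0.01, 0, 0, 0], [-0.06, 0, -0.01, 0, 0, 0], [-0.05, 0, -0.008, 0, 0, 0], [-0.05, 0, -0.008, 0, 0, 0], [-0.05, 0, -0.008, 0, 0, 0], [-0.04, 0, -0.007, 0, 0, 0], [-0.03, 0, -0.006, 0, 0, 0], [-0.03, 0, -0.005, 0, 0, 0]]
  ]
}}

```text
time_s: 9.15
position: [0.6003, -0.0275, 0.0556]
tool_rot: [[-0.988, -0.155, -0.0], [-0.155, 0.988, -0.0], [0.0, -0.0, -1.0]]
ft_force: [-2.3, -0.5, 0.6]
grip_width: 0.0396
```

```bash
python3 chk2.py s5
```

```text
9.15 [0.0193 0.0015 0.0556] [-2.33 -0.55  0.63]
-0.04 82 front x 0.0801 top z 0.0883
-0.03 79 front x 0.0802 top z 0.089
-0.02 68 front x 0.0804 top z 0.0892
0 59 front x 0.0799 top z 0.0886
0.02 80 front x 0.0799 top z 0.0899
0.03 66 front x 0.0802 top z 0.0892
0.04 57 front x 0.081 top z 0.0893
```

View pics/s5.png

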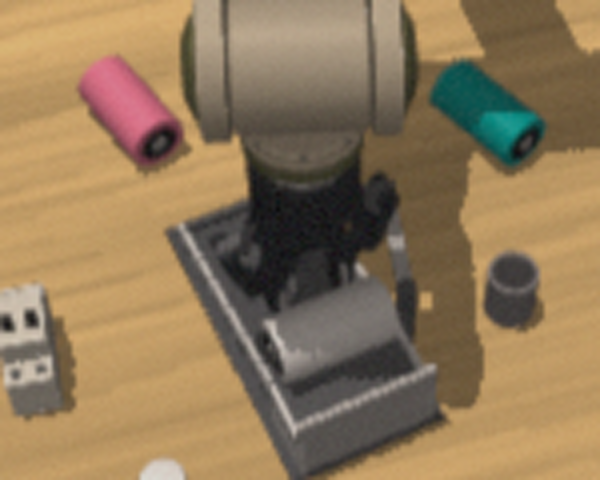

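The roller (crop 335,330) is just short of the crest, axis at x≈0.055. I cross very slowly.

Emit:
{"method": "jog_arm", "body": {
  "plan": [
    [[-0.03, 0, -0.005, 0, 0, 0], [-0.03, 0, -0.005, 0, 0, 0], [-0.03, 0, -0.005, 0, 0, 0], [-0.03, 0, -0.005, 0, 0, 0], [-0.03, 0, -0.005, 0, 0, 0], [-0.03, 0, -0.005, 0, 0, 0], [-0.03, 0, -0.005, 0, 0, 0], [-0.03, 0, -0.005, 0, 0, 0], [-0.03, 0, 0, 0, 0, 0], [-0.02, 0, 0, 0, 0, 0]]
  ]
}}

```text
time_s: 10.2
position: [0.6118, -0.0257, 0.0572]
tool_rot: [[-0.988, -0.155, 0.0], [-0.155, 0.988, -0.0], [-0.0, -0.0, -1.0]]
ft_force: [-0.8, -0.7, 1.0]
grip_width: 0.0402
```

Emit:
{"method": "jog_arm", "body": {
  "plan": [
    [[-0.02, 0, 0, 0, 0, 0], [-0.02, 0, 0, 0, 0, 0], [-0.02, 0, 0, 0, 0, 0], [-0.02, 0, 0, 0, 0, 0], [-0.02, 0, 0, 0, 0, 0], [-0.02, 0, 0, 0, 0, 0], [-0.02, 0, 0, 0, 0, 0], [-0.02, 0, 0, 0, 0, 0], [-0.02, 0, 0, 0, 0, 0], [-0.02, 0, 0, 0, 0, 0]]
  ]
}}

```text
time_s: 11.2
position: [0.6197, -0.0245, 0.0572]
tool_rot: [[-0.988, -0.155, 0.0], [-0.155, 0.988, 0.0], [-0.0, 0.0, -1.0]]
ft_force: [-0.5, -1.1, -0.6]
grip_width: 0.0399
```

```bash
python3 chk2.py s6
```

```text
11.2 [0.039  0.0015 0.0572] [-0.48 -1.05 -0.59]
-0.04 80 front x 0.1121 top z 0.0885
-0.03 72 front x 0.1121 top z 0.0884
-0.02 64 front x 0.1122 top z 0.0897
0 51 front x 0.1115 top z 0.0893
0.02 78 front x 0.1104 top z 0.0893
0.03 58 front x 0.1116 top z 0.0891
0.04 50 front x 0.1124 top z 0.0895
```

View pics/s6.png

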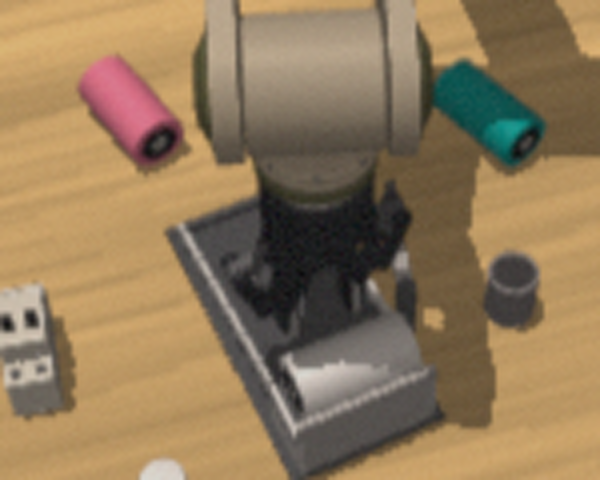

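The roller (crop 350,365) lies against the end stop. I back off and rise clear of the peg's height.

Emit:
{"method": "jog_arm", "body": {
  "plan": [
    [[0.3, 0, 0, 0, 0, 0], [0.3, 0, -0.2, 0, 0, 0], [0.2, 0, -0.6, 0, 0, 0], [0.2, 0, -0.7, 0, 0, 0], [0.6, 0, -0.7, 0, 0, 0], [0.8, 0, 0, 0, 0, 0], [0.8, 0.2, 0, 0, 0, -1], [0.5, 0.6, 0, 0, 0, 0], [0, 0.8, 0, 0, 0, 0], [0, 0.8, 0, 0, 0, 0]]
  ],
  "grip": -0.9
}}

```text
time_s: 12.25
position: [0.4453, 0.0421, 0.146]
tool_rot: [[-0.954, -0.299, 0.001], [-0.299, 0.954, -0.0], [-0.001, -0.001, -1.0]]
ft_force: [-0.0, 0.2, -0.2]
grip_width: 0.0045
```

```bash
sed -i "s/^go.*/s=env.observe();print(s['time_s'],tol(s['position']).round(4),s['grip_width'])/" chk.py; python3 chk.py t2;python3 -c "
from h import *
go(-.0435,.108,.14,135)"
```

```text
12.25 [-0.1231  0.0941  0.146 ] 0.00450633499534873
y -0.04 69 x 0.0826 range (np.float64(0.0652), np.float64(0.1112))
y -0.02 113 x 0.0833 range (np.float64(0.0652), np.float64(0.1118))
y 0.0 108 x 0.0834 range (np.float64(0.0651), np.float64(0.1109))
y 0.02 111 x 0.0829 range (np.float64(0.0646), np.float64(0.1119))
y 0.04 96 x 0.0826 range (np.float64(0.0646), np.float64(0.1109))
t 12.3 local [-0.1244  0.0979  0.1458] F [-3.42  2.75 -0.54] w 0.0044
turn [ 1.000e-02 -6.000e-03  6.246e+00] shift after turn [-1.251  1.608  0.146] now [-2.037 -0.056  0.146]
```

View pics/t2.png

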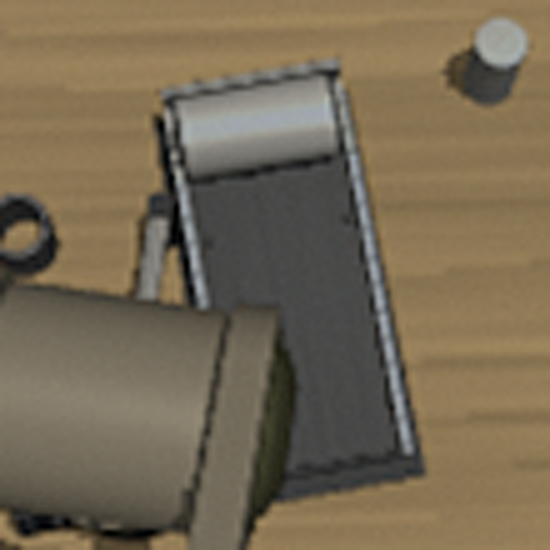

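The roller (crop 260,125) is seated: its back is at x=0.065, so the axis is at 0.090. The keeper is still open. Next I go to the peg, after a check of joint 6.

```bash
python3 -c "
from h import *
print(env.observe()['q']);go(-.0475,.112,.14,135)"
```

```text
[-9.45313051e+00  1.67942836e+01  9.80692741e+01  9.04901943e-02
  6.51862799e+01 -1.17026948e+02]
t 12.3 local [-0.1244  0.0979  0.1458] F [-3.42  2.75 -0.54] w 0.0044
turn [ 1.000e-02 -6.000e-03  6.246e+00] shift after turn [-1.109  1.608  0.146] now [-1.953  0.058  0.146]
```

Emit:
{"method": "jog_arm", "body": {
  "plan": [
    [[0, 0, 0, 0, 0, 1], [0, 0, 0, 0, 0, 1], [0, 0, 0, 0, 0, 1], [0, 0, 0, 0, 0, 1], [0, 0, 0, 0, 0, 1], [0, 0, 0, 0, 0, 1], [0, 0, 0, 0, 0, 0.25], [-0.3, 0.7, 0, 0, 0, 0], [-0.4, 0.6, 0, 0, 0, 0], [-0.4, 0.3, 0, 0, 0, 0]]
  ]
}}

```text
time_s: 13.3
position: [0.5207, 0.0681, 0.1459]
tool_rot: [[-0.807, 0.59, 0.001], [0.59, 0.807, 0.0], [-0.001, 0.001, -1.0]]
ft_force: [0.3, -0.3, 0.1]
grip_width: 0.0044
```

Emit:
{"method": "jog_arm", "body": {
  "plan": [
    [[0, 0, 0, 0, 0, 0], [0, 0, 0, 0, 0, 0]]
  ]
}}

```text
time_s: 13.5
position: [0.5189, 0.0671, 0.1452]
tool_rot: [[-0.807, 0.591, -0.001], [0.591, 0.807, 0.0], [0.001, -0.0, -1.0]]
ft_force: [-0.2, 0.2, 0.1]
grip_width: 0.0042
```

```bash
python3 -c "
from h import *
go(-.0475,.112,.079,135)
im,d=vision.get_image('scene');L=tol(cloud('scene',d));v=~np.isnan(L[...,0])
k=v&(L[...,2]>.085)&(L[...,2]<.104)&(L[...,1]>.06)&(L[...,1]<.12)&(L[...,0]<.04)&(L[...,0]>-.06)
print(L[k].round(3),L[k].mean(0))
cv2.imwrite('pics/s7.png',cv2.resize(im[130:250,200:350,::-1],None,fx=4,fy=4,interpolation=cv2.INTER_CUBIC))"
```

```text
t 13.5 local [-0.0465  0.1075  0.1452] F [-0.19  0.25  0.11] w 0.0042
turn [-0.002 -0.003 -0.009] shift after turn [0.098 0.061 1.656] now [0.097 0.062 1.656]
[[-0.022  0.085  0.099]
 [-0.021  0.088  0.098]
 [-0.02   0.091  0.098]
 [-0.022  0.085  0.094]
 [-0.018  0.087  0.096]
 [-0.017  0.089  0.097]
 [-0.021  0.085  0.09 ]
 [-0.018  0.087  0.091]
 [-0.018  0.09   0.09 ]
 [-0.02   0.084  0.086]
 [-0.018  0.087  0.087]
 [-0.015  0.088  0.09 ]] [-0.01901989  0.08701669  0.09298023]
```

View pics/s7.png

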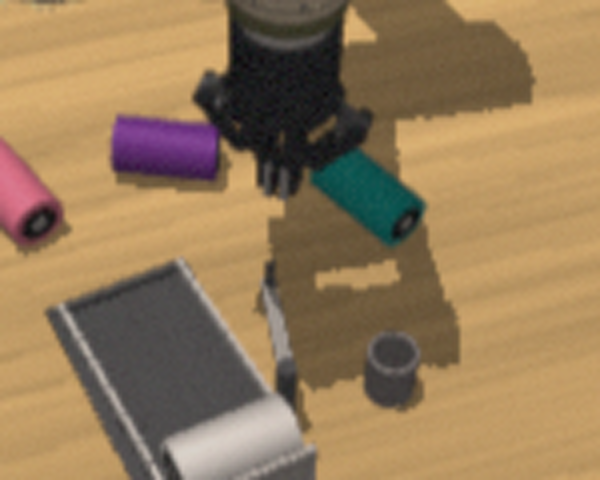

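The peg's top (crop 270,270) measures about (-0.022,0.088,0.098), as expected from the hinge radius. The closed fingers are behind it on the outer side. I descend beside it.

Emit:
{"method": "jog_arm", "body": {
  "plan": [
    [[0.1, 0.06, 0.3, 0, 0, 0], [0, 0, 0.5, 0, 0, 0], [0, 0, 0.5, 0, 0, 0], [0, 0, 0.32, 0, 0, 0], [0, 0, 0, 0, 0, 0]]
  ]
}}

```text
time_s: 14.05
position: [0.5162, 0.0714, 0.0794]
tool_rot: [[-0.806, 0.591, -0.003], [0.591, 0.806, 0.0], [0.003, -0.002, -1.0]]
ft_force: [0.4, -0.9, 0.4]
grip_width: 0.0044
```

```bash
cat > arc.py <<'E'
from h import *
go(-.0475,.112,.080,135)
o=.015
a=np.radians(135);tx=np.array([np.cos(a),np.sin(a)]);ty=np.array([np.sin(a),-np.cos(a)])
cur=tol(env.observe()['position'])[:2]
for th in np.r_[-.30,-.2:1.61:.1]:
    pg=np.array([.05,.066])-.077*np.array([np.cos(th),np.sin(th)])
    c=pg+tx*o;d=c-cur;print(round(th,2),c.round(4),'x %.3f y %.3f'%(d@tx/.04,d@ty/.04));cur=c
E
python3 arc.py
```

```text
t 14.05 local [-0.0486  0.1121  0.0794] F [ 0.4  -0.92  0.44] w 0.0044
turn [-0.012 -0.02  -0.012] shift after turn [-0.021  0.016 -0.016] now [-0.021  0.016 -0.016]
-0.3 [-0.0342  0.0994] x -0.480 y 0.029
-0.2 [-0.0361  0.0919] x -0.098 y -0.165
-0.1 [-0.0372  0.0843] x -0.114 y -0.155
0.0 [-0.0376  0.0766] x -0.129 y -0.143
0.1 [-0.0372  0.0689] x -0.143 y -0.129
0.2 [-0.0361  0.0613] x -0.155 y -0.114
0.3 [-0.0342  0.0539] x -0.165 y -0.098
0.4 [-0.0315  0.0466] x -0.174 y -0.081
0.5 [-0.0282  0.0397] x -0.182 y -0.063
0.6 [-0.0242  0.0331] x -0.187 y -0.045
0.7 [-0.0195  0.027 ] x -0.191 y -0.026
0.8 [-0.0143  0.0214] x -0.192 y -0.007
0.9 [-0.0085  0.0163] x -0.192 y 0.012
1.0 [-0.0022  0.0118] x -0.190 y 0.032
1.1 [0.0045 0.008 ] x -0.186 y 0.050
1.2 [0.0115 0.0048] x -0.180 y 0.069
1.3 [0.0188 0.0024] x -0.172 y 0.086
1.4 [0.0263 0.0007] x -0.163 y 0.103
1.5 [ 0.0339 -0.0002] x -0.151 y 0.119
1.6 [ 0.0416 -0.0004] x -0.139 y 0.133
```

Emit:
{"method": "jog_arm", "body": {
  "plan": [
    [[-0.2, 0.01, 0, 0, 0, 0], [-0.2, 0.01, 0, 0, 0, 0], [-0.1, 0, 0, 0, 0, 0], [-0.1, -0.16, 0, 0, 0, 0], [-0.11, -0.15, 0, 0, 0, 0], [-0.13, -0.14, 0, 0, 0, 0], [-0.14, -0.13, 0, 0, 0, 0], [-0.15, -0.11, 0, 0, 0, 0], [-0.16, -0.1, 0, 0, 0, 0], [0, 0, 0, 0, 0, 0]]
  ]
}}

```text
time_s: 15.05
position: [0.5419, 0.0151, 0.0804]
tool_rot: [[-0.806, 0.592, 0.001], [0.592, 0.806, -0.0], [-0.001, 0.0, -1.0]]
ft_force: [0.1, 0.2, 0.2]
grip_width: 0.0043
```

```bash
python3 -c "
from h import *
go(-.0315,.0466,.080,135)
im,d=vision.get_image('scene');L=tol(cloud('scene',d));v=~np.isnan(L[...,0])
cv2.imwrite('pics/s8.png',cv2.resize(im[150:270,180:330,::-1],None,fx=4,fy=4,interpolation=cv2.INTER_CUBIC))"
```

```text
t 15.05 local [-0.0318  0.0526  0.0804] F [0.12 0.16 0.21] w 0.0043
turn [ 0.001  0.005 -0.017] shift after turn [-0.111 -0.101  0.009] now [-0.111 -0.101  0.009]
```

View pics/s8.png

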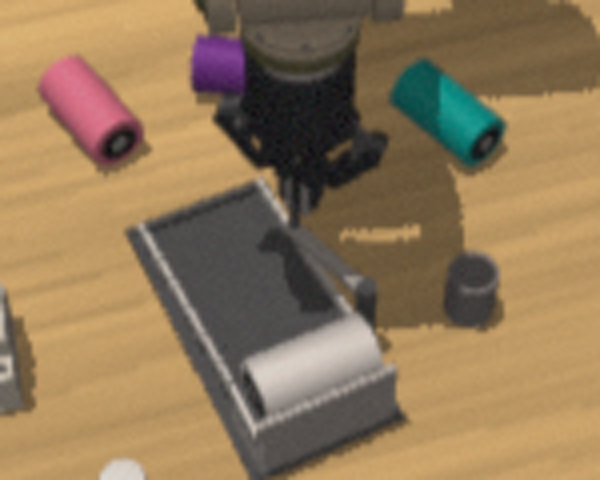

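The keeper bar (crop 300,230 to 365,285) now reaches over the left rail, with the peg at the fingers. I carry on along the arc.

Emit:
{"method": "jog_arm", "body": {
  "plan": [
    [[-0.11, -0.1, 0, 0, 0, 0], [-0.18, -0.06, 0, 0, 0, 0], [-0.19, -0.05, 0, 0, 0, 0], [-0.19, -0.03, 0, 0, 0, 0], [-0.19, -0.01, 0, 0, 0, 0], [-0.19, 0.01, 0, 0, 0, 0], [-0.19, 0.03, 0, 0, 0, 0], [-0.19, 0.05, 0, 0, 0, 0], [0, 0, 0, 0, 0, 0]]
  ]
}}

```text
time_s: 16.0
position: [0.5847, -0.0232, 0.0803]
tool_rot: [[-0.807, 0.591, 0.001], [0.591, 0.807, -0.0], [-0.001, 0.0, -1.0]]
ft_force: [-0.1, -0.2, -0.1]
grip_width: 0.004
```

```bash
python3 -c "
from h import *
go(.0115,.0048,.080,135)
im,d=vision.get_image('scene');L=tol(cloud('scene',d));v=~np.isnan(L[...,0])
cv2.imwrite('pics/s9.png',cv2.resize(im[150:270,180:330,::-1],None,fx=4,fy=4,interpolation=cv2.INTER_CUBIC))"
```

```text
t 16.0 local [0.0046 0.0081 0.0803] F [-0.1  -0.24 -0.1 ] w 0.004
turn [ 0.002  0.006 -0.011] shift after turn [-0.18   0.064  0.007] now [-0.18   0.064  0.008]
```

View pics/s9.png

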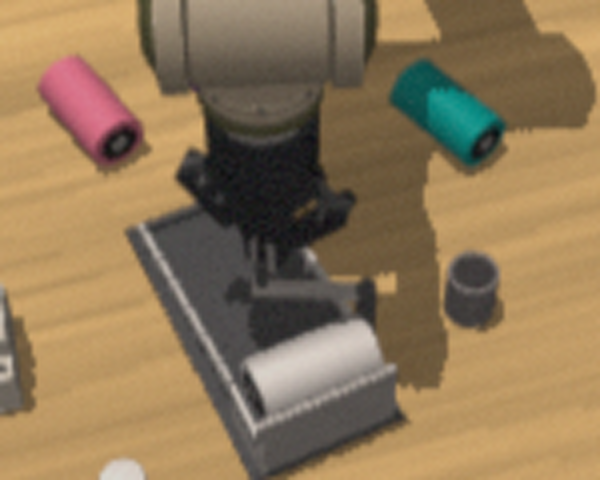

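The bar (crop 240,290 to 370,295) is about 1.1 rad round, with the fingers still on the peg. I go on to the stop, slower at the end.

Emit:
{"method": "jog_arm", "body": {
  "plan": [
    [[-0.18, 0.07, 0, 0, 0, 0], [-0.17, 0.09, 0, 0, 0, 0], [-0.16, 0.1, 0, 0, 0, 0], [-0.08, 0.06, 0, 0, 0, 0], [-0.07, 0.06, 0, 0, 0, 0], [-0.07, 0.06, 0, 0, 0, 0], [-0.05, 0.05, 0, 0, 0, 0], [0, 0, 0, 0, 0, 0]]
  ]
}}

```text
time_s: 16.85
position: [0.6207, -0.0253, 0.0804]
tool_rot: [[-0.807, 0.591, 0.0], [0.591, 0.807, -0.0], [-0.0, 0.0, -1.0]]
ft_force: [0.9, 0.3, -0.8]
grip_width: 0.0044
```

```bash
python3 -c "
from h import *
go(.0416,-.0004,.080,135)
im,d=vision.get_image('scene')
cv2.imwrite('pics/s10.png',cv2.resize(im[150:270,180:330,::-1],None,fx=4,fy=4,interpolation=cv2.INTER_CUBIC))"
```

```text
t 16.85 local [0.0399 0.0005 0.0804] F [ 0.87  0.3  -0.85] w 0.0044
turn [ 0.001  0.002 -0.009] shift after turn [-0.046  0.015  0.009] now [-0.046  0.016  0.009]
```

View pics/s10.png

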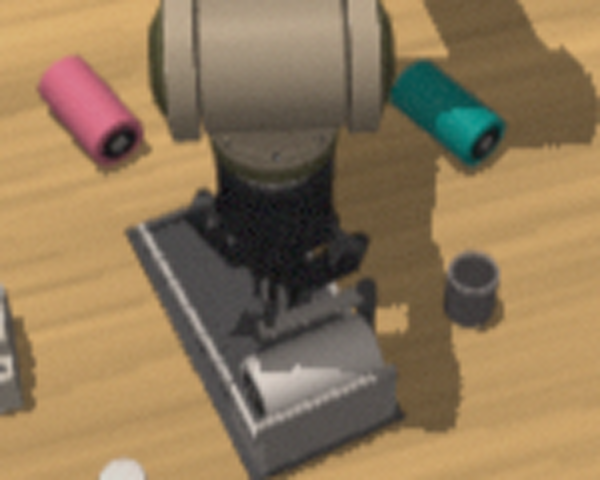

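The bar (crop 245,325 to 365,295) is nearly parallel to the roller. I press a few millimetres more to reach the stop.

Emit:
{"method": "jog_arm", "body": {
  "plan": [
    [[-0.03, 0.03, 0, 0, 0, 0], [-0.03, 0.03, 0, 0, 0, 0], [-0.03, 0.03, 0, 0, 0, 0], [0, 0, 0, 0, 0, 0]]
  ]
}}

```text
time_s: 17.3
position: [0.6246, -0.0244, 0.0802]
tool_rot: [[-0.807, 0.591, -0.003], [0.591, 0.807, 0.0], [0.002, -0.001, -1.0]]
ft_force: [-5.1, 0.0, 2.5]
grip_width: 0.0041
```

A force of -5 N against the motion means the keeper is at its stop. I back away and rise clear.

Emit:
{"method": "jog_arm", "body": {
  "plan": [
    [[0.2, -0.2, 0, 0, 0, 0], [0.4, -0.4, 0, 0, 0, 0], [0.2, -0.2, -0.6, 0, 0, 0], [0, 0, -0.8, 0, 0, 0], [0, 0, -0.8, 0, 0, 0], [0.6, -0.3, -0.6, 0, 0, 0], [0.8, -0.2, 0, 0, 0, 0], [0.8, -0.2, 0, 0, 0, 0], [0.8, 0, 0, 0, 0, 0], [0.8, 0, 0, 0, 0, 0]]
  ]
}}

```text
time_s: 18.3
position: [0.4406, 0.0362, 0.1926]
tool_rot: [[-0.806, 0.591, 0.001], [0.591, 0.806, -0.0], [-0.001, 0.0, -1.0]]
ft_force: [1.0, -0.1, 0.9]
grip_width: 0.0044
```

Emit:
{"method": "jog_arm", "body": {
  "plan": [
    [[0, 0.8, 0, 0, 0, 0], [0, 0.8, 0, 0, 0, 0], [0, 0.8, 0, 0, 0, 0], [0, 0.8, 0, 0, 0, 0], [0, 0, 0, 0, 0, 0], [0, 0, 0, 0, 0, 0]]
  ]
}}

```text
time_s: 18.9
position: [0.5172, 0.1392, 0.1921]
tool_rot: [[-0.807, 0.59, -0.0], [0.59, 0.807, -0.0], [0.0, -0.0, -1.0]]
ft_force: [-0.4, -0.0, -0.9]
grip_width: 0.0044
```

```bash
python3 chk.py t3; python3 -c "
from h import *
im,d=vision.get_image('top');cv2.imwrite('pics/t4.png',im[:,:,::-1]);L=tol(cloud('top',d)).reshape(-1,3)
L=L[~np.isnan(L[:,0])]
k=(L[:,2]>.066)&(L[:,2]<.076)&(abs(L[:,0]-.047)<.015)&(abs(L[:,1]-.02)<.06)
B=L[k];print(len(B),B.min(0),B.max(0),'slope dx/dy',np.polyfit(B[:,1],B[:,0],1))
k=(L[:,2]>.085)&(L[:,2]<.105)&(abs(L[:,0]-.04)<.02)&(abs(L[:,1])<.04);print('peg',L[k].mean(0),k.sum())
"
```

```text
18.9 [-0.0371  0.179   0.1921] 0.004404030628918971
y -0.04 68 x 0.0826 range (np.float64(0.0652), np.float64(0.1111))
y -0.02 126 x 0.0804 range (np.float64(0.0442), np.float64(0.1123))
y 0.0 144 x 0.0766 range (np.float64(0.0439), np.float64(0.1107))
y 0.02 145 x 0.0766 range (np.float64(0.0438), np.float64(0.1111))
y 0.04 123 x 0.0774 range (np.float64(0.0435), np.float64(0.113))
124 [ 0.04208531 -0.01849779  0.06604305] [0.05554539 0.07301402 0.07535113] slope dx/dy [-0.0037568   0.04902964]
peg [ 0.04935111 -0.01025926  0.09400439] 8
```

View pics/t3.png

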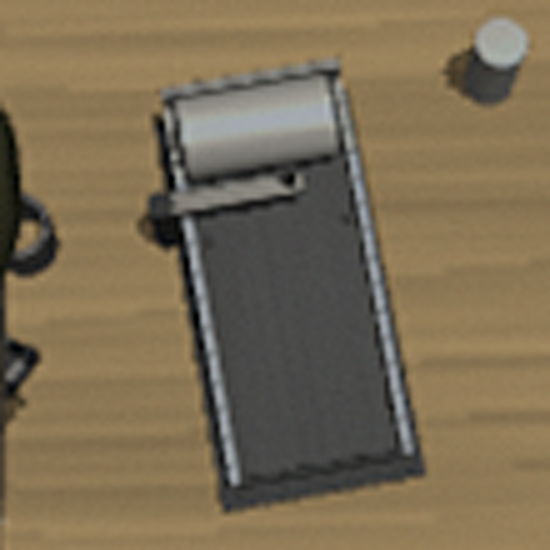

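View pics/t4.png

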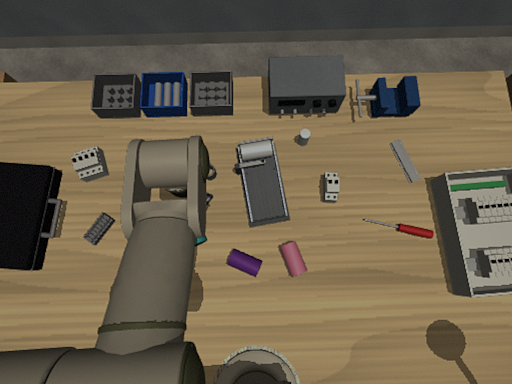

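The roller (crop 260,125) is seated, and the keeper (crop 180,205 to 300,182) is square across behind it, with the peg at (0.049,-0.010) against (0.050,-0.011) expected. The bystanders that can be seen are where they were. I hand in.

```bash
python3 -c "
from h import *
print(close_job())"
```

```text
the job is handed in; nothing more can be done
None
```

The roller is seated against the end stop with the keeper locked across behind it. I handed the job in soon after 18.9 s on the clock (limit 61 s); no verdict was reported.

**What I did:** I pushed the silver roller up the ramp with both fingers at about 30 mm/s, slowing to about 10 mm/s at the crest, and it dropped into its seat. I then pushed the keeper round by its peg with nearly closed fingers until it met its stop, where the push force was about 5 N. After that I moved the hand clear to the left and above.

**Last checks, from the top camera:**
- **Roller:** its back edge measured 65 mm along the ramp, which puts the axis at about 90 mm, as the seat requires. It was square to the ramp.
- **Keeper:** the bar was within 0.004 rad of square across the lane. The peg was at (49, -10) mm in ramp coordinates, against (50, -11) mm expected.
- **Bystanders:** those visible were where they started. The turquoise look-alike and part of the coupling were hidden under the arm in the last picture. I saw no contact with either.

**Not checked or off:**
- The roller's speed as it dropped over the crest was not measured. I estimated 0.19 to 0.24 m/s from the drop height, under the 0.3 m/s limit.
- My first fit of the ramp's position was about 3 mm out along the ramp. I corrected it from the roller and peg measurements.
- One wrist turn went the wrong way in free air. I corrected it before going to the peg.

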